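# Three portions from the feed portioner

## Robot

A 6-joint arm with a two-finger parallel gripper is mounted at the origin on a cart in front of the work surface, level with it; the furniture and walls round the work are solid. World frame = base frame: x ahead of the robot, y to its left, z up, the work surface at z = 0. Lengths are in mm, angles in rad, forces in N, time in s.
With the tool pointing down it reaches from about 275 to 1000 mm from the base axis. Payload 8.4 kg.
Tool frame: the origin (TCP) lies between the finger pads; the fingertips stand r.tips_ahead ahead of it and the grasp point (between the pads) lies 6 mm ahead of it (r.tips_ahead is the distance from the TCP to the fingertips, in mm); z points along the fingers, y is the line along which they close (so a half turn about z gives the same grasp; the last joint's range is limited). The gripper opens to 85 mm and grips with 20 to 120 N. Pads are 22 mm wide; open, the fingers measure 114 mm over their backs; the gripper's body (76 mm by 85 mm) begins 54 mm behind the grasp point. The pads swing forward as they close: fully open they stand 13 mm farther back than shut.
Start: joints at [1.325, 0.353, 1.633, -0, 1.155, -0.002], TCP at [150.868, 606.52, 256.281] pointing down, gripper open.
Joint ranges: [-2.63, 2.63], [-0.92, 2.1], [0.06, 2.66], [-1.3, 4.44], [0, 2.69], [-3.02, 3.02]. Speed limits (rad/s): [2.22, 2.22, 2.79, 3.14, 3.14, 3.14].

## Interface

Orientations are given as [roll, pitch, yaw] about the fixed x, y, z axes, in that order (R = Rz(yaw) Ry(pitch) Rx(roll)).
In Python, from rig import r gives the robot as it stands.
- The arm moves only by the tool carry_out, never from a script. Its arguments are lists of equal length, an entry for each row: "delta_pos": the shift along the tool's x, y, z in m, a list of three; "rot": the turn, a rotation vector about the tool's x, y, z in degrees, a list of three. A call has 1 to 8 rows; each row is the pose to reach, as a shift and turn from the pose commanded when the call began, along the tool's axes at that moment; what a row does not reach only later rows make up. A row lasts 1/8 s, in which the tool goes at most 62.5 mm and 10.7 degrees, less where a joint would pass 70% of its speed; a pose out of reach is approached as far as the arm can. A call with a gripper value outside its range is refused whole. "claw" is the finger opening in m, from 0 to 0.0854, set as the call begins (left out, the last holds). The fingers move at their own pace and stop on an object; "grip_force" is the grip in N (left out, the last holds). Time passes only in rows, so rows that repeat a pose let the fingers close. It gives the time, the measured TCP pose, the force, the opening and the grip force at its end, in the units of the state.
- r.sense(): the state, without advancing time (a new reading comes with each control period).
- r.grab_frame(name): name is "scene" or "side" or "wrist"; returns the picture (420x560x3 uint8, blue, green, red); there is no depth.
- r.camera_info(name): a dict with "fx", "fy", "cx", "cy" (pixels), "pose" (4x4, takes a point from camera to world coordinates); the wrist camera has in their place "hand_eye" (4x4, takes a point from camera to tool coordinates, whose origin is the TCP and whose axes are the flange's). Camera axes: x right, y down, z forward; pixel columns grow to the right and rows downward; lengths in mm; the calibration is good to about 2 mm. A picture is of the moment at which its call begins: read the wrist's pose just before it. camera_info takes no time and is no camera call.
- r.sign_off(): hands the job in; it is judged then, once.
Trained networks look in the newest picture that a camera, given by its name, has taken for a name from the list of things; names that differ only in an ending like _2 or _b are one class to them, and where a whole thing is asked for, a point or a joint stands for the part that bears it (a point fixed in the world has none). Each returns a list of dicts, best first, with "p" (0 to 1); they miss things now and then, are a little off and sometimes report something else, mostly with a low value. They report only what shows in the picture. A call takes as long as a camera call. They do not tell look-alikes from the thing itself.
- r.recognise(thing, camera): "box" ([left, top, right, bottom] in pixels, round what is visible of it).
- r.cut_out(thing, camera): "mask" (420x560 bool, what is visible of it) and "box" ([left, top, right, bottom] in pixels, round what is visible of it).
The state is a dict: "clock": time; "qpos": joint angles; "qvel": joint speeds; "joint_efforts": joint torques, N m; "eef_pos": TCP position; "tcp_rot": TCP orientation; "contact_force": force on the tool from outside, world axes, zero at the start; "wrist_torque": the same for the moment, N m; "opening": opening from 0.0 (shut) to 1.0 (fully open); "grasp_force": force on a finger pad.
Only numpy, scipy, OpenCV 4.12 (cv2) and the standard library are available. Lean on these libraries where they do the work, as an engineer would, in place of code of your own. Each camera call takes 0.05 s, during which the arm holds its last target. There are 200 camera calls.

## Task

Stand the small cup of mash upright in the round seat under the portioner's chute, squeezing its thin wall only lightly, and let it go. Then turn the winged dial on top of the portioner clockwise, counting three clicks, to the third stop and not beyond it, and finish while still gripping the dial and holding it at that stop, because its spring turns it back when it is let go. Leave the other cups and jars alone.

Things in the scene. Friction and masses are not known exactly. Their poses are not given: they have to be found in the camera images.
- portioner: the feed portioner, fixed to the table: white box 160 x 110 x 86 mm (x from -55 to +105 mm, y +-55 mm). Origin on the table under the dial's axis, z up. On its +y side a steel chute (34 mm wide, top at most 80 mm over the table) slopes down to the cup seat and ends 26 mm short of the seat's centre, its lower end 47 to 57 mm over the table. Behind the dial a flat filler cap, no higher than 98 mm. Nothing else stands above the box but the dial
- cup_seat (a point): centre of the floor of the cup seat, 6 mm over the table and 145 mm from the dial's axis along the portioner's +y; the portioner's axes. The seat is a round lip 5 mm high, 40 mm wide inside, in two arcs on the +y and -y sides and open on the +x and -x sides for the fingers. A cup lowered from straight above with the fingers closing along the portioner's x passes clear of the chute
- cup_centre (a point): centre, half-way up, of the food cup to be moved: a small round clear plastic cup with yellow mash, 42 mm wide at the rim, narrower at the foot, 38 mm tall, about 35 g; loose, z up. Its thin wall counts as crushed when the fingers' total force on it passes 100 N (both fingers added: grip with less than 50 N)
- dial_grip (a point): point on the dial's vertical axis at the height to grip it, 118 mm over the table; 22 mm above the dial's round foot (48 mm wide) and 12 mm below the wing's top. The wing to be gripped is a flat upright bar, 42 mm long along this point's x, 14 mm thick along its y; the axes turn with the dial. Pointer towards -x
- dial (a joint): turn of the dial in rad, 0 at home, growing clockwise seen from above. Stops (clicks) at every 24 degrees: 0.419, 0.838, 1.257 (the third), 1.676, 2.094, marked by raised pips round the dial, home by a longer bar. A return spring of about 0.05 to 0.065 N m always turns it back home when it is let go; the clicks add and take away about 0.04 N m: stiffer before the crest half-way between two stops, easier after it
- glass_jar: bystander: small open glass jar, 62 mm wide, 60 mm tall, origin under its foot
- cup_stack: bystander: nested empty clear feed cups, 43 mm wide, 50 mm tall, origin under the foot
- door_centre (a point): centre of the brooder's clear door, an obstacle that stands open at the robot's right: an upright pane 6 mm thick, fixed, from 65 to 455 mm over the table, running in plan (world x, y) from about (0.16, -0.15) to (0.59, -0.47). Arms that start beyond it must pass over it; a wire shelf hangs 735 mm over the table, over x above 0.61 and y below 0.23, so keep a raised arm nearer than that
There are look-alikes about, which are no part of the job. What is shaped like the part that bears cup_centre but orange or turquoise is not meant.

How it is judged:
By the outcome, as a careful person would: the job done as asked, in the order asked, and still so for the second after the job is handed in, while the arm keeps its last pose, push and grip.
It also fails if it takes over 72 s, if anything falls off the work surface, if the arm or the gripper's body presses on something with over 40 N, if the wrist force passes 120 N, or if a joint passes its speed limit or range.

## Working session

There is one attempt and no reset: what is moved stays moved. The work goes in short steps, Python scripts to look and compute and a tool call to move; the robot and the scene stay as the last step left them, time stands still between calls to the robot, and variables do not carry over. Pictures are saved under pics/ and viewed, at most 10 in all, crops included, and the job is handed in when it is done.

Besides the shell and the picture viewer there is one more tool, called after "Call:" as name(argument=value, ...) on one line, values as JSON. carry_out: Moves the arm, as the interface text tells. Its arguments: {"type":"object","properties":{"delta_pos":{"type":"array","items":{"type":"array","items":{"type":"number"}}},"rot":{"type":"array","items":{"type":"array","items":{"type":"number"}}},"claw":{"type":"number"},"grip_force":{"type":"number"}},"required":["delta_pos","rot"]}

```bash
ls; mkdir -p pics
cat > h.py <<'E'
import numpy as np, cv2
from rig import r
from scipy.spatial.transform import Rotation as R
def Ttool(s=None):
    s=s or r.sense(); T=np.eye(4); T[:3,:3]=R.from_euler('xyz',s['tcp_rot']).as_matrix(); T[:3,3]=s['eef_pos']; return T
def cam(name,T=None):
    c=r.camera_info(name); P=c['pose'] if 'pose' in c else (T if T is not None else Ttool())@np.array(c['hand_eye'])
    return np.array([[c['fx'],0,c['cx']],[0,c['fy'],c['cy']],[0,0,1]]),np.array(P)
def ray(K,P,uv,z):
    d=P[:3,:3]@np.linalg.inv(K)@np.array([uv[0],uv[1],1.]); o=P[:3,3]; return o+d*(z-o[2])/d[2]
def proj(K,P,X):
    p=(np.linalg.inv(P)@np.r_[X,1])[:3]; p=K@p; return p[:2]/p[2]
E
python3 - <<'E'
from h import *
s=r.sense(); print({k:np.round(v,3) for k,v in s.items()}, r.tips_ahead)
ims=[]
for n in ['scene','side','wrist']:
    im=r.grab_frame(n); ims.append(im); cv2.imwrite(f'pics/{n}0.png',im)
    K,P=cam(n); print(n,np.round(P,2).tolist(),K[0,0])
    for t in ['portioner','cup_centre','dial','glass_jar','cup_stack','dial_grip']:
        print(t,[(round(d['p'],2),np.round(d['box']).astype(int).tolist()) for d in r.recognise(t,n)])
E
```

```text
pics
{'clock': np.float64(0.0), 'qpos': array([ 1.325,  0.354,  1.634,  0.   ,  1.155, -0.002]), 'qvel': array([-0.   , -0.   ,  0.001,  0.   , -0.   , -0.   ]), 'joint_efforts': array([-1.0000e-03, -6.0528e+01, -3.4204e+01,  0.0000e+00,  1.0000e-02,
        0.0000e+00]), 'eef_pos': array([150.775, 606.056, 255.542]), 'tcp_rot': array([-3.14 , -0.   ,  2.898]), 'contact_force': array([0.645, 0.733, 1.006]), 'wrist_torque': array([ 0.012,  0.022, -0.006]), 'grasp_force': np.float64(0.0), 'opening': np.float64(1.0)} 25.0
scene [[0.42, -0.6, 0.68, -199.24], [-0.91, -0.27, 0.32, -307.69], [-0.01, -0.75, -0.66, 860.85], [0.0, 0.0, 0.0, 1.0]] 422.59046484980615
portioner [(0.65, [218, 198, 314, 262])]
cup_centre [(0.48, [253, 201, 270, 218]), (0.46, [183, 214, 201, 231])]
dial [(0.78, [276, 209, 292, 230]), (0.27, [219, 199, 314, 264])]
glass_jar [(0.86, [179, 177, 202, 197])]
cup_stack [(0.72, [222, 190, 236, 207]), (0.5, [218, 199, 312, 263])]
dial_grip [(0.71, [275, 206, 292, 230])]
side [[-0.93, 0.3, -0.2, 858.26], [0.36, 0.77, -0.53, 904.21], [-0.0, -0.56, -0.83, 1506.51], [0.0, 0.0, 0.0, 1.0]] 513.5628028290814
portioner [(0.57, [226, 200, 297, 280])]
cup_centre [(0.61, [242, 253, 253, 275]), (0.52, [233, 185, 246, 206]), (0.51, [298, 289, 310, 300])]
dial [(0.6, [253, 205, 268, 220])]
glass_jar [(0.83, [264, 320, 288, 348])]
cup_stack [(0.69, [254, 285, 264, 299])]
dial_grip [(0.62, [254, 206, 267, 224])]
wrist [[0.24, 0.93, 0.29, 78.27], [0.97, -0.23, -0.07, 625.0], [-0.0, 0.3, -0.95, 373.6], [0.0, 0.0, 0.0, 1.0]] 294.6258555211857
portioner []
cup_centre []
dial []
glass_jar []
cup_stack []
dial_grip []
```

Run:
```python
from h import *
a=cv2.imread('pics/scene0.png')[150:300,160:360]; b=cv2.imread('pics/side0.png')[160:360,200:340]
a=cv2.resize(a,None,fx=3,fy=3,interpolation=2); b=cv2.resize(b,None,fx=3,fy=3,interpolation=2)
b=cv2.resize(b,(0,0),fx=.5*1.15,fy=.5*1.15) if 0 else b
cv2.imwrite('pics/a.png',a); cv2.imwrite('pics/b.png',b)
Ks,Ps=cam('scene'); Kd,Pd=cam('side')
for uv,z in [((284,214),120),((261,209),19),((192,222),19),((190,187),30),((229,198),25)]: print('scene',uv,np.round(ray(Ks,Ps,uv,z)))
for uv,z in [((260,212),120),((247,264),19),((239,195),19),((304,294),19),((276,334),30),((259,292),25)]: print('side',uv,np.round(ray(Kd,Pd,uv,z)))
```

```text
scene (284, 214) [557.  13. 120.]
scene (261, 209) [652. 129.  19.]
scene (192, 222) [517. 288.  19.]
scene (190, 187) [643. 375.  30.]
scene (229, 198) [651. 239.  25.]
side (260, 212) [557.  23. 120.]
side (247, 264) [646. 136.  19.]
side (239, 195) [ 580. -136.   19.]
side (304, 294) [514. 300.  19.]
side (276, 334) [646. 394.  30.]
side (259, 292) [645. 246.  25.]
```

View pics/a.png

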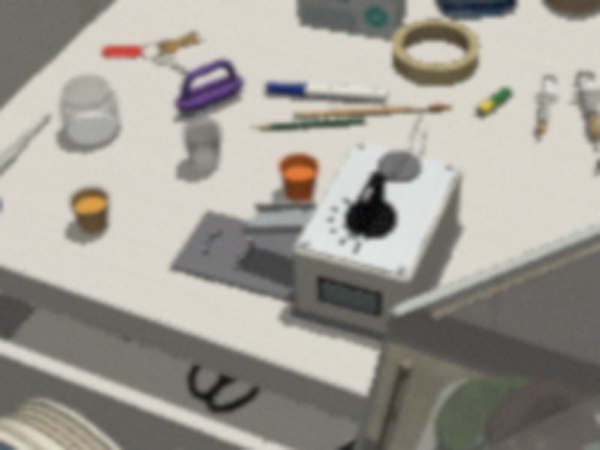

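View pics/b.png

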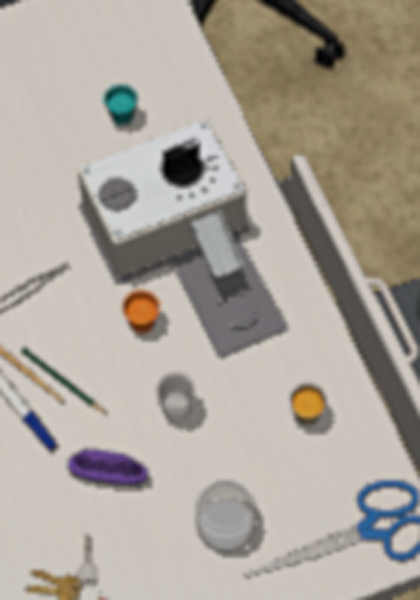

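The scene picture shows three cups of the right shape: the yellow-mash cup at scene (192,222) / side (304,294), the orange one at scene (261,209) / side (247,264), and the turquoise one at side (239,195). The yellow one at about (515,294) is the target. The dial is at about (557,18) and the seat plate shows at side (279,262).

Next I'll move the wrist camera over them for a closer look.

```bash
cat >> h.py <<'E'
def delta(xyz,yaw=None,T=None):
    T=Ttool() if T is None else T
    d=T[:3,:3].T@(np.array(xyz)-T[:3,3]); a=0
    if yaw is not None:
        x=T[:3,0]; a=-np.degrees((yaw-np.arctan2(x[1],x[0])+np.pi)%(2*np.pi)-np.pi)
    return np.round(d,1), round(a,2)
E
python3 - <<'E'
from h import *
Kd,Pd=cam('side'); Ks,Ps=cam('scene')
f=ray(Kd,Pd,(239.3,224.7),98); d=ray(Kd,Pd,(261,215.7),96); s=ray(Kd,Pd,(280,265),6)
print(f,d,s,np.degrees(np.arctan2(*(f-d)[1::-1])),np.degrees(np.arctan2(*(s-d)[1::-1])),np.hypot(*(s-d)[:2]))
f=ray(Ks,Ps,(160+400/3,150+165/3),98); d=ray(Ks,Ps,(160+371/3,150+217/3),96)
print(f,d,np.degrees(np.arctan2(*(f-d)[1::-1])))
print(delta([480,250,300]))
E
```

```text
[632.7288983   31.93999236  98.        ] [554.29037161  23.16115534  96.        ] [544.34193047 171.41324163   6.        ] 6.3859663123620285 93.83907181798479 148.58550591906865
[623.78702579  14.30878676  98.        ] [550.77590451  11.45308153  96.        ] 2.239884730100698
(array([-405.5, -266.5,  -43.7]), 0)
```

Call:
carry_out(delta_pos=[[-0.05,-0.033,-0.006],[-0.1,-0.066,-0.012],[-0.15,-0.1,-0.018],[-0.2,-0.133,-0.024],[-0.25,-0.166,-0.03],[-0.3,-0.2,-0.035],[-0.355,-0.235,-0.04],[-0.405,-0.266,-0.044]], rot=[[0,0,9],[0,0,18],[0,0,27],[0,0,36],[0,0,45],[0,0,54],[0,0,63],[0,0,72]])

```text
clock: 2.05
eef_pos: [480.9, 249.0, 300.8]
tcp_rot: [3.141, -0.0, 1.636]
contact_force: [0.9, 1.1, 1.3]
opening: 1.003
grasp_force: 0.0
```

Call:
carry_out(delta_pos=[[0,0,0],[0,0,0]], rot=[[0,0,0],[0,0,0]])

```text
clock: 2.3
eef_pos: [479.4, 250.6, 300.1]
tcp_rot: [-3.141, -0.0, 1.641]
contact_force: [-0.3, -0.2, -0.2]
opening: 1.002
grasp_force: 0.0
```

Run:
```python
from h import *
s=r.sense(); T=Ttool(s); print(np.round(s['eef_pos'],1),np.round(s['tcp_rot'],3),np.round(s['qpos'],2))
im=r.grab_frame('wrist'); cv2.imwrite('pics/w1.png',im); K,P=cam('wrist',T)
for t,z in [('portioner',86),('cup_centre',19),('dial',110),('dial_grip',118),('cup_stack',25),('glass_jar',30)]:
    for d in r.recognise(t,'wrist'):
        b=d['box']; print(t,round(d['p'],2),np.round(b),np.round(ray(K,P,((b[0]+b[2])/2,(b[1]+b[3])/2),z)))
```

```text
[479.4 250.6 300.1] [-3.141 -0.     1.641] [0.48 0.18 1.76 0.   1.2  0.41]
portioner 0.74 [278. 208. 381. 370.] [556. 126.  86.]
cup_centre 0.68 [300. 126. 336. 162.] [530. 301.  19.]
cup_centre 0.61 [372. 251. 404. 278.] [654. 133.  19.]
dial 0.69 [306. 344. 340. 368.] [553.  41. 110.]
dial_grip 0.89 [308. 344. 341. 364.] [553.  52. 118.]
cup_stack 0.58 [384. 177. 422. 210.] [653. 243.  25.]
glass_jar 0.72 [388.  52. 462. 107.] [649. 386.  30.]
```

View pics/w1.png

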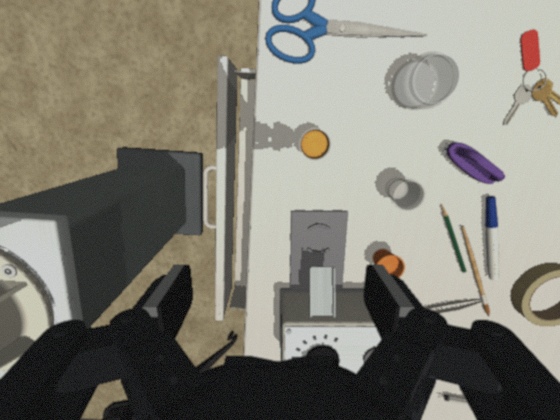

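The wrist view shows the yellow cup at (314,143), the orange look-alike at (388,263), the seat arcs at about (318,237), and the portioner top with the dial at (323,357). I'll zoom in and measure the cup, the seat and the yaw.

Run:
```python
from h import *
im=cv2.imread('pics/w1.png'); K,P=cam('wrist')
hsv=cv2.cvtColor(im,cv2.COLOR_BGR2HSV)
m=cv2.inRange(hsv,(12,110,80),(35,255,255)); m[:110]=0;m[180:]=0;m[:,:295]=0;m[:,345:]=0
x,y,w,h=cv2.boundingRect(m); print('yellow',x,y,w,h,np.round(ray(K,P,(x+w/2-.5,y+h/2-.5),33),1), 'width',w*(P[2,3]-33)/K[0,0])
for m0 in r.cut_out('cup_centre','wrist')[:2]: print(m0['box'],m0['p'])
# expected seat for hypotheses
cv2.imwrite('pics/c1.png',cv2.resize(im[115:375,275:415],None,fx=3,fy=3,interpolation=2)[:600])
for uv,z in [((318,237),6),((291,210),6),((347,210),6),((320,357),96),((323,320),86)]: print(uv,np.round(ray(K,P,uv,z),1))
cv2.imwrite('pics/c1.png',cv2.resize(im[200:350,270:390],None,fx=4,fy=4,interpolation=2))
```

```text
yellow 301 130 27 28 [522.6 302.4  33. ] width 35.24479962229122
[370.8, 251.6, 407.8, 277.8] 0.72
[299.8, 125.3, 332.9, 160.6] 0.71
(318, 237) [546.9 164.6   6. ]
(291, 210) [502.8 203.9   6. ]
(347, 210) [584.4 209.9   6. ]
(320, 357) [553.4  27.2  96. ]
(323, 320) [552.9  78.6  86. ]
```

View pics/c1.png

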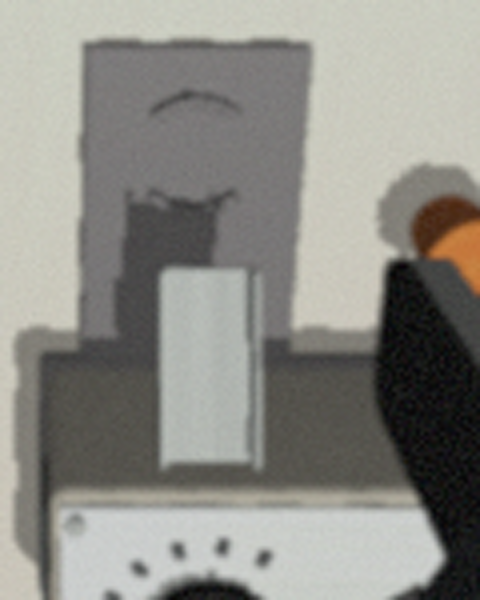

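Run:
```python
from h import *
K,P=cam('wrist')
def ang(a,b,z):
    A,B=ray(K,P,a,z),ray(K,P,b,z); return np.round(A,1)[:2],np.round(B,1)[:2],np.degrees(np.arctan2(*(B-A)[1::-1]))
print(ang((291,287),(291,211.5),5)); print(ang((342.5,287),(347.5,211.5),5)); print(ang((291,211.2),(347.5,210.7),5)); print(ang((285,326.3),(375,326.3),86))
print(ray(K,P,(318.7,237.5),9),delta([520,302,150],np.radians(94)))
```

```text
(array([513.9,  75.8]), array([503.2, 201.2]), np.float64(94.90599243462385))
(array([595.7,  81.7]), array([585.8, 207.2]), np.float64(94.53806734813628))
(array([503.1, 201.7]), array([585.6, 208.4]), np.float64(4.674478032909856))
(array([503.3,  64.9]), array([623.6,  73.6]), np.float64(4.134823237451127))
[547.59462278 164.94075922   9.        ] (array([ 47.7,  44.3, 150.3]), np.float64(0.11))
```

Call:
carry_out(delta_pos=[[0.015,0.015,0.04],[0.032,0.03,0.085],[0.045,0.042,0.125],[0.048,0.044,0.15],[0.048,0.044,0.15],[0.048,0.044,0.15]], rot=[[0,0,-0.6],[0,0,-0.6],[0,0,-0.6],[0,0,-0.6],[0,0,-0.6],[0,0,-0.6]])

```text
clock: 3.45
eef_pos: [520.5, 301.9, 151.3]
tcp_rot: [3.141, -0.0, 1.652]
contact_force: [1.0, 0.1, 1.3]
opening: 1.001
grasp_force: 0.0
```

Run:
```python
from h import *
s=r.sense(); T=Ttool(s); print(np.round(s['eef_pos'],1),np.round(np.degrees(s['tcp_rot']),2))
im=r.grab_frame('wrist'); cv2.imwrite('pics/w2.png',im); K,P=cam('wrist',T)
for d in r.cut_out('cup_centre','wrist'): print(d['p'],np.round(d['box']), d['mask'].sum())
hsv=cv2.cvtColor(im,cv2.COLOR_BGR2HSV); m=cv2.inRange(hsv,(12,110,80),(35,255,255))
n,l,st,c=cv2.connectedComponentsWithStats(m)
for i in range(1,n):
    if st[i,4]>300:
        x,y,w,h=st[i,:4]; print(st[i],[ (z,np.round(ray(K,P,(x+w/2-.5,y+h/2-.5),z),1)[:2]) for z in (30,38)], w*(P[2,3]-33)/K[0,0])
```

```text
[520.5 301.9 151.3] [ 1.7995e+02 -2.0000e-02  9.4650e+01]
0.73 [255. 189. 309. 242.] 1990
[ 260  196   41   40 1238] [(30, array([523.5, 300.7])), (38, array([523.2, 303.3]))] 32.79241246803852
```

View pics/w2.png

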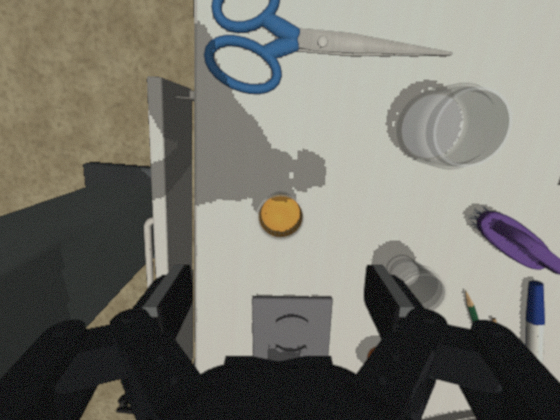

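The cup is at (280,215), which is about (523.4,301.5), centred between the fingers. Now I'll descend and grip lightly.

Call:
carry_out(delta_pos=[[-0.0005,0.003,0.03],[-0.0005,0.003,0.06],[-0.0005,0.003,0.09],[-0.0005,0.003,0.108],[-0.0005,0.003,0.118],[-0.0005,0.003,0.124],[-0.0005,0.003,0.124],[-0.0005,0.003,0.124]], rot=[[0,0,0],[0,0,0],[0,0,0],[0,0,0],[0,0,0],[0,0,0],[0,0,0],[0,0,0]])

```text
clock: 4.55
eef_pos: [523.6, 301.6, 27.0]
tcp_rot: [3.141, -0.0, 1.652]
contact_force: [0.7, -0.7, -0.1]
opening: 1.001
grasp_force: 0.0
```

Call:
carry_out(delta_pos=[[0,0,0],[0,0,0],[0,0,0],[0,0,0],[0,0,0],[0,0,0],[0,0,0],[0,0,0]], rot=[[0,0,0],[0,0,0],[0,0,0],[0,0,0],[0,0,0],[0,0,0],[0,0,0],[0,0,0]], claw=0.02, grip_force=22)

```text
clock: 5.55
eef_pos: [523.4, 301.5, 26.6]
tcp_rot: [3.141, -0.0, 1.652]
contact_force: [-1.2, 0.3, 5.1]
opening: 0.471
grasp_force: 21.8
```

Call:
carry_out(delta_pos=[[0,0,-0.02],[0,0,-0.06],[0,0,-0.1],[0,0,-0.124],[0,0,-0.124],[0,0,-0.124]], rot=[[0,0,0],[0,0,0],[0,0,0],[0,0,0],[0,0,0],[0,0,0]])

```text
clock: 6.3
eef_pos: [522.8, 301.1, 149.9]
tcp_rot: [-3.141, 0.0, 1.652]
contact_force: [-0.3, 0.1, 0.3]
opening: 0.468
grasp_force: 22.3
```

Run:
```python
from h import *
s=r.sense(); T=Ttool(s); print(np.round(s['eef_pos'],1),np.round(np.degrees(s['tcp_rot']),2),s['grasp_force'],s['opening'])
im=r.grab_frame('wrist'); cv2.imwrite('pics/w3.png',im); K,P=cam('wrist',T); np.save('P3.npy',P)
a=cv2.resize(im[150:350,180:400],None,fx=3,fy=3,interpolation=2); cv2.imwrite('pics/c3.png',a)
for uv in [(291,318),(291,333),(291,348)]: print(uv,np.round(ray(K,P,uv,8),1))
```

```text
[522.8 301.1 149.9] [-1.7997e+02  2.0000e-02  9.4640e+01] 22.32868974097073 0.4675189935093054
(291, 318) [547.  182.7   8. ]
(291, 333) [548.8 164.1   8. ]
(291, 348) [550.6 144.8   8. ]
```

View pics/c3.png

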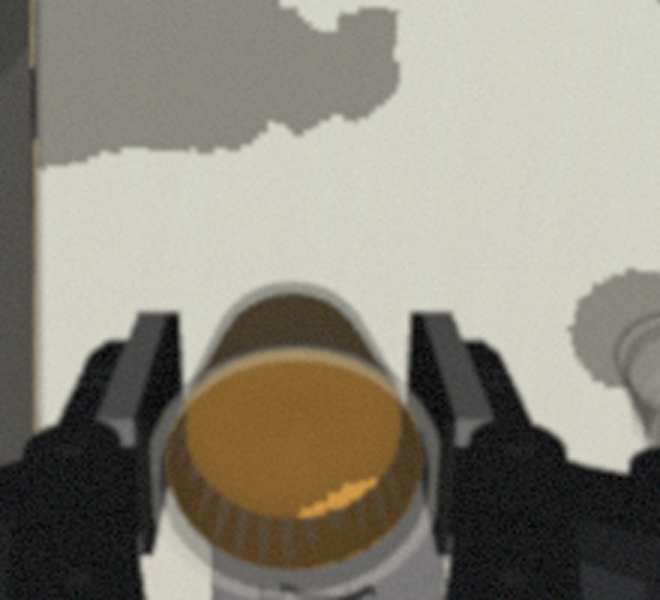

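Run:
```python
from h import *
P=np.load('P3.npy'); K,_=cam('wrist')
T=Ttool()
# project predicted rim & foot circle for centre offsets along tool x
for off in (-3,0,3):
    c=T[:3,3]+off*T[:3,0]
    for z,rad in ((161.3,21),(123.3,15)):
        pts=np.array([proj(K,P,[c[0]+rad*np.cos(a),c[1]+rad*np.sin(a),z]) for a in np.linspace(0,6.28,60)])
        q=(pts-[180,150])*3; print(off,z,np.round([q[:,0].min(),q[:,1].min(),q[:,0].max(),q[:,1].max()]))
im=cv2.imread('pics/w3.png'); print(im[150+60:380,278].mean(1).astype(int).tolist())
```

```text
-3 161.3 [136. 365. 435. 619.]
-3 123.3 [205. 290. 370. 437.]
0 161.3 [135. 345. 436. 602.]
0 123.3 [204. 274. 370. 423.]
3 161.3 [134. 324. 437. 585.]
3 123.3 [204. 258. 371. 409.]
[206, 205, 203, 204, 204, 207, 205, 203, 202, 206, 202, 207, 204, 205, 205, 203, 205, 203, 207, 205, 203, 205, 206, 204, 206, 202, 204, 204, 206, 205, 205, 204, 202, 191, 158, 150, 141, 119, 79, 60, 59, 58, 59, 54, 58, 52, 62, 50, 54, 60, 57, 56, 55, 56, 62, 88, 116, 135, 135, 127, 112, 94, 90, 94, 91, 96, 93, 93, 93, 93, 92, 90, 95, 91, 85, 90, 92, 89, 93, 92, 90, 93, 92, 93, 92, 91, 93, 94, 93, 93, 97, 96, 95, 96, 95, 92, 92, 93, 93, 90, 94, 91, 93, 94, 91, 88, 89, 89, 85, 90, 91, 87, 81, 67, 66, 59, 64, 65, 60, 61, 63, 64, 60, 68, 67, 62, 63, 60, 67, 78, 95, 102, 102, 105, 99, 84, 79, 94, 118, 134, 139, 122, 92, 74, 75, 73, 74, 73, 77, 75, 67, 43, 27, 15, 24, 24, 13, 18, 20, 29, 23, 22, 28, 22, 28, 29, 28, 32, 21, 29]
```

Call:
carry_out(delta_pos=[[-0.03,0.003,0],[-0.07,0.007,0],[-0.11,0.01,0],[-0.132,0.013,0],[-0.138,0.0135,0],[-0.138,0.0135,0],[-0.138,0.0135,0]], rot=[[0,0,0],[0,0,0],[0,0,0],[0,0,0],[0,0,0],[0,0,0],[0,0,0]])

```text
clock: 7.22
eef_pos: [547.5, 165.7, 150.0]
tcp_rot: [-3.141, -0.0, 1.652]
contact_force: [-1.0, -0.7, -0.2]
opening: 0.467
grasp_force: 22.3
```

Call:
carry_out(delta_pos=[[0,0,0.03],[0,0,0.06],[0,0,0.085],[0,0,0.1],[0,0,0.106],[0,0,0.11],[0,0,0.11],[0,0,0.11]], rot=[[0,0,0],[0,0,0],[0,0,0],[0,0,0],[0,0,0],[0,0,0],[0,0,0],[0,0,0]])

```text
clock: 8.22
eef_pos: [548.2, 165.0, 40.9]
tcp_rot: [3.141, -0.0, 1.652]
contact_force: [-0.2, -0.4, -0.5]
opening: 0.466
grasp_force: 22.3
```

Call:
carry_out(delta_pos=[[0,0,0.002],[0,0,0.004],[0,0,0.006],[0,0,0.006]], rot=[[0,0,0],[0,0,0],[0,0,0],[0,0,0]])

```text
clock: 8.72
eef_pos: [547.7, 164.8, 34.1]
tcp_rot: [-3.141, 0.0, 1.652]
contact_force: [1.2, -0.7, 0.1]
opening: 0.473
grasp_force: 22.3
```

Call:
carry_out(delta_pos=[[0,0,0.001],[0,0,0.002],[0,0,0.002]], rot=[[0,0,0],[0,0,0],[0,0,0]])

```text
clock: 9.1
eef_pos: [547.9, 164.9, 32.6]
tcp_rot: [3.141, -0.0, 1.652]
contact_force: [-0.8, -0.7, 4.9]
opening: 0.466
grasp_force: 22.5
```

It touches at the seat-floor height, not the lip height. Now I'll release and rise.

Call:
carry_out(delta_pos=[[0,0,0],[0,0,0],[0,0,0],[0,0,0],[0,0,0]], rot=[[0,0,0],[0,0,0],[0,0,0],[0,0,0],[0,0,0]], claw=0.07)

```text
clock: 9.72
eef_pos: [547.8, 164.9, 32.3]
tcp_rot: [-3.142, 0.0, 1.652]
contact_force: [0.7, 0.3, 0.5]
opening: 0.816
grasp_force: 0.0
```

Call:
carry_out(delta_pos=[[0,0,-0.02],[0,0,-0.05],[0,0,-0.1],[0,0,-0.15],[0,0,-0.19],[0,0,-0.2],[0,0,-0.2]], rot=[[0,0,0],[0,0,0],[0,0,0],[0,0,0],[0,0,0],[0,0,0],[0,0,0]])

```text
clock: 10.6
eef_pos: [547.8, 164.9, 232.3]
tcp_rot: [3.141, -0.0, 1.652]
contact_force: [0.1, 1.0, -0.4]
opening: 0.813
grasp_force: 0.0
```

Run:
```python
from h import *
s=r.sense(); T=Ttool(s); print(np.round(s['eef_pos'],1),np.round(np.degrees(s['tcp_rot']),2),np.round(s['qpos'],2))
im=r.grab_frame('wrist'); cv2.imwrite('pics/w4.png',im); K,P=cam('wrist',T); np.save('P4.npy',P)
print('seat',proj(K,P,[547.3,164.8,9]),'dial',proj(K,P,[559,20,118]))
for d in r.recognise('cup_centre','wrist'): print(d)
```

```text
[547.8 164.9 232.3] [ 1.7997e+02 -1.0000e-02  9.4630e+01] [ 0.29  0.3   1.77 -0.    1.07  0.21]
seat [276.4982077  187.75005517] dial [276.18010742 358.37635311]
{'box': [342.5, 206.7, 384.2, 242.7], 'p': 0.95}
{'box': [258.0, 174.8, 299.4, 215.4], 'p': 0.55}
```

View pics/w4.png

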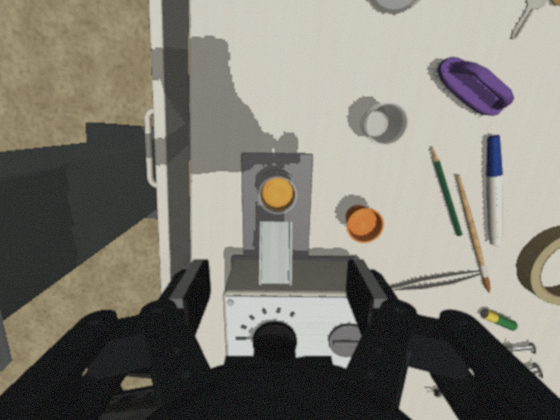

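The cup stands upright in the seat at (277,193), and the dial is at (275,343). Now I'll move over the dial and turn the gripper a quarter turn counter-clockwise.

Call:
carry_out(delta_pos=[[-0.02,0,0],[-0.04,0,0],[-0.06,0,0],[-0.08,0,0],[-0.1,0,0],[-0.12,0,0],[-0.135,0,0],[-0.145,-0.001,0]], rot=[[0,0,-10],[0,0,-20],[0,0,-30],[0,0,-40],[0,0,-50],[0,0,-60],[0,0,-70],[0,0,-80]])

```text
clock: 11.7
eef_pos: [557.7, 19.5, 230.3]
tcp_rot: [-3.141, -0.003, 3.053]
contact_force: [-0.6, -0.1, -0.2]
opening: 0.818
grasp_force: 0.0
```

Call:
carry_out(delta_pos=[[0,0,0],[0,0,0],[0,0,0]], rot=[[0,0,-10],[0,0,-10],[0,0,-10]])

```text
clock: 12.08
eef_pos: [558.1, 20.4, 231.3]
tcp_rot: [3.142, -0.002, -3.064]
contact_force: [-0.0, 0.1, -0.0]
opening: 0.82
grasp_force: 0.0
```

Run:
```python
from h import *
s=r.sense(); T=Ttool(s); print(np.round(s['eef_pos'],1),np.round(np.degrees(s['tcp_rot']),2),np.round(s['qpos'],2))
im=r.grab_frame('wrist'); cv2.imwrite('pics/w5.png',im); K,P=cam('wrist',T); np.save('P5.npy',P)
for t in ('dial','dial_grip'):
  for d in r.recognise(t,'wrist'): print(t,d)
for z in (96,118,130): print(proj(K,P,[559,20,z]))
cv2.imwrite('pics/c5.png',cv2.resize(im[100:320,170:400],None,fx=2.7,fy=2.7,interpolation=2))
```

```text
[558.1  20.4 231.3] [ 1.7999e+02 -9.0000e-02 -1.7558e+02] [ 0.03  0.28  1.8   0.    1.06 -1.61]
dial {'box': [249.5, 171.2, 301.2, 246.1], 'p': 0.78}
dial_grip {'box': [245.9, 171.5, 302.3, 243.5], 'p': 0.83}
[277.20534774 209.18426566]
[277.14194859 216.82570475]
[277.10250933 221.57928155]
```

View pics/c5.png

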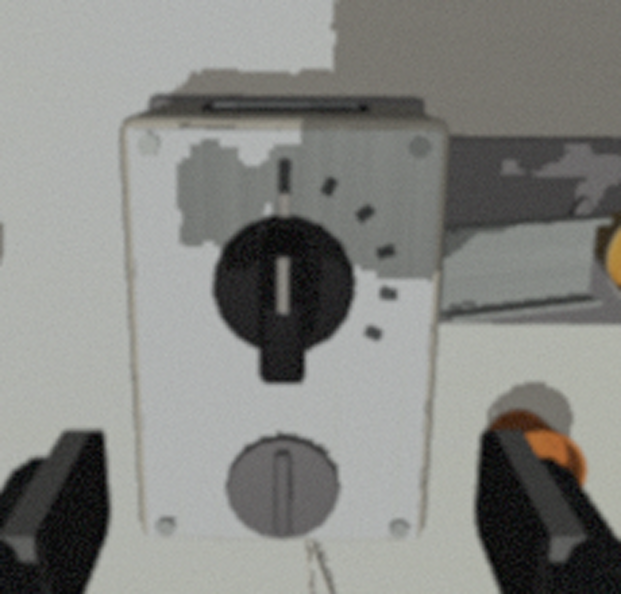

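Run:
```python
from h import *
P=np.load('P5.npy'); K,_=cam('wrist')
print(ray(K,P,(275.2,205.2),96),ray(K,P,(274.6,241.5),130),ray(K,P,(274.8,216),130))
# wing long edges at top
im=cv2.imread('pics/w5.png'); e=170+283/2.7,100+255/2.7; f=170+283/2.7,100+315/2.7
A,B=ray(K,P,e,130),ray(K,P,f,130); print(A,B,np.degrees(np.arctan2(*(B-A)[1::-1])))
A,B=ray(K,P,(170+284/2.7,100+160/2.7),87),ray(K,P,(170+282/2.7,100+487/2.7),98); print(A,B,np.degrees(np.arctan2(*(B-A)[1::-1])))
```

```text
[555.44334892  17.93208735  96.        ] [575.99421473  19.29898463 130.        ] [554.55040111  17.85456683 130.        ]
[537.31057348  16.57536944 130.        ] [555.09514319  17.90694563 130.        ] 4.281892109277887
[516.04968336  14.87408884  87.        ] [629.67731683  22.80978367  98.        ] 3.9950205631077202
```

The dial sits at its home bar with the wing lined up with the fingers, axis near (556,18.5). I'll descend to gripping height.

Call:
carry_out(delta_pos=[[0.002,-0.0017,0.03],[0.002,-0.0017,0.06],[0.002,-0.0017,0.085],[0.002,-0.0017,0.1],[0.002,-0.0017,0.105],[0.002,-0.0017,0.105],[0.002,-0.0017,0.105]], rot=[[0,0,0.3],[0,0,0.3],[0,0,0.3],[0,0,0.3],[0,0,0.3],[0,0,0.3],[0,0,0.3]], claw=0.045)

```text
clock: 13.1
eef_pos: [557.3, 18.4, 128.2]
tcp_rot: [-3.141, 0.001, -3.066]
contact_force: [0.5, 0.7, 0.4]
opening: 0.526
grasp_force: 0.0
```

Call:
carry_out(delta_pos=[[0,0,0],[0,0,0],[0,0,0],[0,0,0],[0,0,0],[0,0,0]], rot=[[0,0,0],[0,0,0],[0,0,0],[0,0,0],[0,0,0],[0,0,0]], claw=0.0, grip_force=30)

```text
clock: 13.85
eef_pos: [557.1, 17.6, 128.0]
tcp_rot: [-3.14, 0.001, -3.066]
contact_force: [-1.9, -5.2, 4.3]
opening: 0.156
grasp_force: 32.2
```

Call:
carry_out(delta_pos=[[0,-0.0008,0.002],[0,-0.0008,0.002],[0,-0.0008,0.002]], rot=[[0,0,0],[0,0,0],[0,0,0]], grip_force=50)

```text
clock: 14.22
eef_pos: [557.2, 17.5, 127.9]
tcp_rot: [-3.142, 0.001, -3.067]
contact_force: [-8.1, -1.7, 26.3]
opening: 0.157
grasp_force: 56.7
```

```bash
cat > st.py <<'E'
from h import *
s=r.sense(); print(np.round(s['eef_pos'],1),np.round(np.degrees(s['tcp_rot']),2),'F',np.round(s['contact_force'],1),'M',np.round(s['wrist_torque'],3),s['grasp_force'],s['opening'],np.round(s['qpos'],3))
E
python3 st.py
```

```text
[557.2  17.5 127.9] [-1.800e+02  7.000e-02 -1.757e+02] F [-8.1 -1.7 26.3] M [-0.112  1.513 -0.249] 56.681424379348755 0.1567538153082006 [ 0.029  0.406  1.886  0.     0.848 -1.617]
```

Call:
carry_out(delta_pos=[[0,0,0],[0,0,0],[0,0,0],[0,0,0],[0,0,0],[0,0,0],[0,0,0],[0,0,0]], rot=[[0,0,4],[0,0,8],[0,0,12],[0,0,16],[0,0,20],[0,0,24],[0,0,24],[0,0,24]])

```text
clock: 15.22
eef_pos: [557.2, 17.1, 127.9]
tcp_rot: [-3.141, 0.001, 2.798]
contact_force: [-8.3, -3.3, 26.7]
opening: 0.154
grasp_force: 56.7
```

```bash
python3 st.py
```

```text
[557.2  17.1 127.9] [-1.7999e+02  8.0000e-02  1.6034e+02] F [-8.3 -3.3 26.7] M [-0.414  1.503 -0.003] 56.67086362838745 0.15386827351412324 [ 2.800e-02  4.060e-01  1.886e+00 -1.000e-03  8.480e-01 -1.198e+00]
```

Call:
carry_out(delta_pos=[[0.0006,0,-0.002],[0.0006,0,-0.002],[0.0006,0,-0.002],[0.0006,0,-0.002],[0.0006,0,-0.002],[0.0006,0,-0.002],[0.0006,0,-0.002],[0.0006,0,-0.002]], rot=[[0,0,4],[0,0,8],[0,0,12],[0,0,16],[0,0,20],[0,0,24],[0,0,24],[0,0,24]])

```text
clock: 16.23
eef_pos: [556.8, 16.8, 128.0]
tcp_rot: [-3.142, 0.002, 2.38]
contact_force: [-0.3, -6.9, 4.6]
opening: 0.155
grasp_force: 53.4
```

```bash
python3 st.py
```

```text
[556.8  16.8 128. ] [-1.8000e+02  1.2000e-01  1.3635e+02] F [-0.3 -6.9  4.6] M [-0.959 -0.068  0.   ] 53.395832777023315 0.1546765432530896 [ 0.028  0.405  1.887 -0.002  0.848 -0.779]
```

Call:
carry_out(delta_pos=[[-0.0004,-0.0004,0],[-0.0004,-0.0004,0],[-0.0004,-0.0004,0],[-0.0004,-0.0004,0],[-0.0004,-0.0004,0],[-0.0004,-0.0004,0],[-0.0004,-0.0004,0],[-0.0004,-0.0004,0]], rot=[[0,0,4],[0,0,8],[0,0,12],[0,0,16],[0,0,20],[0,0,24],[0,0,24],[0,0,24]])

```text
clock: 17.23
eef_pos: [556.5, 16.4, 128.0]
tcp_rot: [3.141, 0.001, 1.961]
contact_force: [-0.9, -5.4, 5.0]
opening: 0.154
grasp_force: 53.6
```

```bash
python3 st.py
python3 - <<'E'
from h import *
w=r.grab_frame('wrist'); s=r.grab_frame('side'); c=r.grab_frame('scene')
a=cv2.resize(w[90:290,160:400],(480,400),interpolation=2)
b=cv2.resize(s[170:320,200:320],(320,400),interpolation=2)
cv2.imwrite('pics/fin.png',np.hstack([a,b]))
E
```

```text
[556.5  16.4 128. ] [1.7998e+02 8.0000e-02 1.1234e+02] F [-0.9 -5.4  5. ] M [-0.777  0.154  0.018] 53.57544422149658 0.15384771551871768 [ 0.028  0.405  1.887 -0.002  0.849 -0.361]
```

View pics/fin.png

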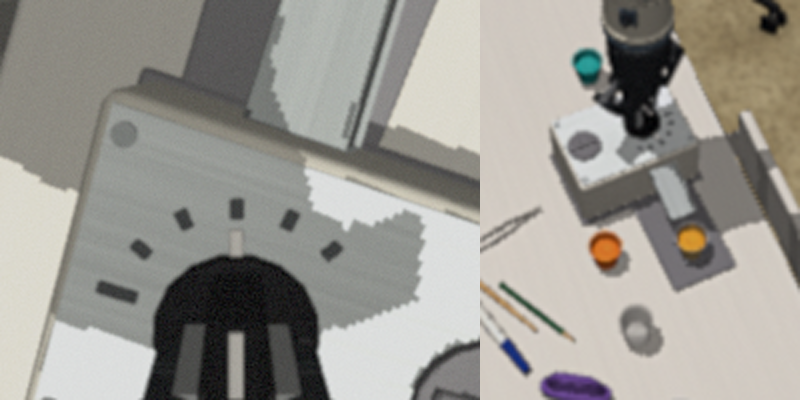

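The final view shows the pointer at (237,243) in line with the third pip after the home bar, at (237,208). The cup is still upright in its seat at (692,240). I'm handing in.

```bash
python3 -c "
from rig import r
print(r.sign_off())"
```

```text
the job is handed in; nothing more can be done
None
```

The yellow-mash cup stands upright in the seat, gripped at about 22 N per finger and released. The dial is held at its third stop with the gripper still closed on it; I handed the job in at about 17 s.

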